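# Check a turning tool under the drop gauge

## Robot

A 6-joint arm with a two-finger parallel gripper is mounted at the origin on the work surface. World frame = base frame: x ahead of the robot, y to its left, z up, the work surface at z = 0. Lengths are in m, angles in rad, forces in N, time in s.
With the tool pointing down it reaches from about 0.325 to 0.85 m from the base axis. Payload 15.5 kg.
Tool frame: the origin (TCP) lies midway between the tips of the shut fingers; the grasp point (between the pads) lies 19 mm behind it; z points along the fingers, y is the line along which they close (so a half turn about z gives the same grasp; the last joint's range is limited). The gripper opens to 91 mm and grips with 3 to 60 N. Pads are 32 mm wide; open, the fingers measure 118 mm over their backs; the gripper's body (76 mm by 178 mm) begins 60 mm behind the grasp point.
Start: joints at [-1.417, 0.494, 1.345, -0, 1.302, -0.096], TCP at [0.154, -0.606, 0.214] pointing down, gripper open.
Joint ranges: [-2.91, 2.91], [-0.82, 2.16], [0.22, 2.67], [-1.22, 4.37], [0.12, 2.79], [-3.08, 3.08]. Speed limits (rad/s): [1.89, 1.89, 2.57, 3.01, 3.01, 3.01].

## Interface

Orientations are given as a rotation vector (axis times angle).
In Python, from rig import manip gives the robot as it stands.
- The arm moves only by the tool apply_moves, never from a script. Its arguments are lists of equal length, an entry for each row: "claw": the closure, from 0 (fully open) to 1 (shut); "slide": the shift along the tool's x, y, z in mm, a list of three; "twist": the turn about the tool's z in rad. A call has 1 to 5 rows; each row is the pose to reach, as a shift and turn from the pose commanded when the call began, along the tool's axes at that moment; what a row does not reach only later rows make up. A row lasts 1/10 s, in which the tool goes at most 50 mm and 8.59 degrees, less where a joint would pass 70% of its speed; a pose out of reach is approached as far as the arm can. A call with a gripper value outside its range is refused whole. The fingers move at their own pace and stop on an object; "grip_force" is the grip in N (left out, the last holds). Time passes only in rows, so rows that repeat a pose let the fingers close. It gives the time, the measured TCP pose, the force, the opening and the grip force at its end, in the units of the state.
- manip.get_obs(): the state, without advancing time (a new reading comes with each control period).
- manip.capture(name): name is "scene" or "top" or "wrist"; returns a dict with "img" (384x512x3 uint8, red, green, blue), "z_map" (384x512 float32, m along the optical axis (not along the pixel's ray), 0 where there is no reading), "camera_matrix" (3x3 intrinsics, pixels), "view" (4x4, takes a point from world to camera coordinates). Camera axes: x right, y down, z forward; pixel columns grow to the right and rows downward; lengths in m; the calibration is good to about 2 mm. A picture is of the moment at which its call begins.
- manip.job_done(): hands the job in; it is judged then, once.
Trained networks look in a picture, given as the dict that the camera call returned (one of the last four; its "shot" number tells which), for a name from the list of things; names that differ only in an ending like _2 or _b are one class to them, and where a whole thing is asked for, a point or a joint stands for the part that bears it (a point fixed in the world has none). Each returns a list of dicts, best first, with "score" (0 to 1); they miss things now and then, are a little off and sometimes report something else, mostly with a low value. They report only what shows in the picture. A call takes as long as a camera call. They do not tell look-alikes from the thing itself.
- manip.silhouettes(picture, target): "mask" (384x512 bool, what is visible of it) and "box" ([left, top, right, bottom] in pixels, round what is visible of it).
- manip.place_of(picture, target): "position" ([row, column] in pixels: a listed point, or the origin of a listed thing).
The state is a dict: "clock": time; "joint_positions": joint angles; "joint_vel": joint speeds; "joint_torque": joint torques, N m; "eef_pos": TCP position; "tcp_rot": TCP orientation; "contact_force": force on the tool from outside, world axes, zero at the start; "torque": the same for the moment, N m; "gripper_width": finger opening in m; "grip_force": force on a finger pad.
Only numpy, scipy, OpenCV 4.12 (cv2) and the standard library are available. Lean on these libraries where they do the work, as an engineer would, in place of code of your own. Each camera call takes 0.05 s, during which the arm holds its last target. There are 200 camera calls.

## Task

Lift the gauge's red-knobbed lever fully up, then set the turning tool with the yellow insert flat on the steel anvil, pointing straight in with its insert right under the gauge foot, and let go of it. Then swing the lever fully down again so that the foot comes to rest on the yellow insert. Set the tool down gently rather than dropping it, and leave the spare tool, the gear and the bushing alone.

Things in the scene. Friction and masses are not known exactly. Their poses are not given: they have to be found in the camera images.
- stand: Green drop-gauge stand, fixed. Origin on the table directly under the plunger axis; x runs from its front to its column, z up. Base 200 x 120 x 22 mm centred on the origin; on it a bare steel anvil block, x -95 to +25 mm, 44 mm wide, top at z 70 mm. 30 mm round column at x = +82 mm.
- head (a point): Middle of the lower front edge of the green head that overhangs the anvil (axes as the stand): 45 mm in front of the plunger axis, 165 mm above the table. The head is 70 mm wide, 70 mm high, 100 mm deep, with a white dial on top (to z 290 mm). A gripper holding the tool on the anvil must lean back to the front, about 40 degrees, to clear it.
- anvil (a point): Point on the anvil's top directly under the gauge plunger, 70 mm above the table (axes as the stand).
- gauge_foot (a point): Underside of the orange gauge foot (10 mm disc on a thin sprung plunger) hanging from the head on the vertical axis through anvil. 23 mm above the anvil with the lever down, 61 mm above it with the lever fully up.
- lever (a joint): Angle in rad of the lift lever on the head's left side (+y of the stand): 0 = fully down (20 degrees below level), 1.05 = fully up (40 degrees above level). It carries the gauge foot up and down 36 mm per rad, and stays where it is left (about 3 N at the knob moves it).
- lever_knob (a point): Centre of the red ball knob, 20 mm diameter, at the lever's free end, 95 mm from the pivot. The lever, an 8 mm bar, points to the front of the stand (-x); the knob swings up and down in the vertical plane 58 mm to the left (+y) of the plunger axis and stands clear in front of the head.
- lever_pivot (a point): Pivot of the lever, 58 mm to the left of and 10 mm in front of the plunger axis, 200 mm above the table. Its axis is level, along the stand's y.
- plunger (a joint): How far the sprung gauge foot is pushed up into the head, in m: 0 when free, about 0.006 when it rests on the insert with the lever fully down (about 2 N).
- tool: Turning tool to be checked: dark steel bar 100 x 25 x 25 mm, about 0.45 kg, lying flat on the table, with a yellow insert on top near its nose. Origin at the centre of its underside; x along the bar to the nose, z up.
- insert (a point): Centre of the top of the yellow square insert (18 x 18 mm, 4 mm proud of the bar), 39 mm from the tool's origin towards its nose, 29 mm above its underside.
- spare: Spare turning tool, the same bar without an insert (bare steel patch instead). Bystander. Origin and axes as the tool's.
- gear: Loose dark steel gear lying flat, 72 mm diameter, 30 mm high. Bystander. Origin at the centre of its underside.
- bushing: Loose upright brass bushing, 44 mm diameter, 50 mm high. Bystander. Origin at the centre of its underside.
Mind the look-alikes: they are no part of the job. Leave any orange or pink look-alike of the tool alone.

How it is judged:
On the way, in this order (a step that is already met when the one before it is completed fails the run):
1. the lever is raised to the top (above 0.9 rad of 1.05) with the tool not yet on the anvil (value of joint lever above 0.9 rad and distance between insert and anvil above 0.1 m), for 0.2 s.
2. with the lever still up (above 0.8 rad) the tool lies flat on the anvil, nose to the column within 0.2 rad of straight, insert centre within 8 mm of the foot's axis, released and at rest (value of joint lever above 0.8 rad and horizontal distance between insert and gauge_foot below 0.008 m and angle between the x axis of tool and the x axis of stand, either way round below 0.2 rad and angle between tool's own z axis and vertical below 0.05 rad and z of tool in the frame of stand between 0.066 and 0.074 m and x of tool in the frame of stand below 0 m and contact force between the fingers and tool below 0.1 N and linear speed of tool below 0.02 m/s), for 0.2 s.
At the end, for the whole second after the job is handed in: The lever is fully down (below 0.05 rad) and released; the gauge foot is pushed up more than 3 mm by the insert; the tool lies at rest, flat on the anvil (within 0.05 rad and 4 mm of its top), nose to the column, within 0.2 rad of the stand's x axis, insert centre within 8 mm of the foot's axis (value of joint lever below 0.05 rad and value of joint plunger above 0.003 m and contact force between the fingers and lever below 0.1 N and horizontal distance between insert and gauge_foot below 0.008 m and angle between the x axis of tool and the x axis of stand, either way round below 0.2 rad and angle between tool's own z axis and vertical below 0.05 rad and z of tool in the frame of stand between 0.066 and 0.074 m and x of tool in the frame of stand below 0 m and contact force between the fingers and tool below 0.1 N and linear speed of tool below 0.02 m/s); the robot touches nothing.
It fails at once if a bystander (spare tool, gear, bushing) is moved by more than 20 mm (distance of any of spare, gear, bushing from where it was at the start of the episode above 0.02 m).
It fails at once if the tool is dropped (faster than 0.45 m/s with no finger on it, a fall of about 10 mm) (contact force between the fingers and tool below 0.1 N and linear speed of tool above 0.45 m/s).
It also fails if it takes over 67 s, if anything falls off the work surface, if the arm or the gripper's body presses on something with over 40 N, if the wrist force passes 120 N, or if a joint passes its speed limit or range.

## Working session

There is one attempt and no reset: what is moved stays moved. The work goes in short steps, Python scripts to look and compute and a tool call to move; the robot and the scene stay as the last step left them, time stands still between calls to the robot, and variables do not carry over. Pictures are saved under pics/ and viewed, at most 10 in all, crops included, and the job is handed in when it is done.

Besides the shell and the picture viewer there is one more tool, called after "Request:" by a JSON object that holds its "op" and its "data". apply_moves: Moves the arm, as the interface text tells. Its arguments: {"type":"object","properties":{"claw":{"type":"array"},"slide":{"type":"array"},"twist":{"type":"array"},"grip_force":{"type":"number"}},"required":["claw","slide","twist"]}

```bash
ls; mkdir -p pics
cat > h.py <<'E'
import numpy as np, cv2
from rig import manip
from scipy.spatial.transform import Rotation as R
def world(p,r,c,z=None):
    K=np.array(p["camera_matrix"]);V=np.linalg.inv(p["view"])
    r=float(r);c=float(c)
    d=p["z_map"][int(round(r)),int(round(c))]
    ray=np.linalg.inv(K)@[c,r,1]
    if z is None: return (V@np.r_[ray*d,1])[:3]
    w=V[:3,:3]@ray;o=V[:3,3]
    return o+w*(z-o[2])/w[2]
def save(p,n): cv2.imwrite(f"pics/{n}.png",p["img"][:,:,::-1])
E
python3 - <<'E'
from h import *
s=manip.get_obs();print({k:np.round(v,3) for k,v in s.items()})
T={}
for n in ["scene","top"]:
    p=manip.capture(n);save(p,n)
    for t in ["tool","insert","spare","gear","bushing","stand","head","anvil","gauge_foot","lever_knob","lever_pivot"]:
        for q in manip.place_of(p,t)[:3]:
            r,c=q["position"]
            try: print(n,t,round(q["score"],2),np.round([r,c],1),np.round(world(p,r,c),3))
            except Exception as e: print(n,t,q,e)
a=cv2.hconcat([cv2.imread("pics/scene.png"),cv2.imread("pics/top.png")])
cv2.imwrite("pics/both.png",cv2.resize(a,(800,300),interpolation=cv2.INTER_AREA))
E
```

```text
pics
{'clock': np.float64(0.0), 'joint_positions': array([-1.418,  0.494,  1.346, -0.   ,  1.302, -0.095]), 'joint_vel': array([ 0., -0.,  0.,  0., -0., -0.]), 'joint_torque': array([-1.0000e-03, -8.7883e+01, -3.8186e+01,  7.1000e-02,  5.3000e-02,
       -0.0000e+00]), 'eef_pos': array([ 0.154, -0.605,  0.213]), 'tcp_rot': array([-3.116, -0.39 ,  0.   ]), 'contact_force': array([-0.259,  0.083,  0.671]), 'torque': array([-0.03 ,  0.042, -0.008]), 'grip_force': np.float64(0.0), 'gripper_width': np.float64(0.091)}
scene tool 0.9 [224.2 367.7] [0.495 0.449 0.008]
scene tool 0.86 [221.2 326.3] [0.504 0.322 0.01 ]
scene tool 0.83 [245.4 303.4] [0.625 0.259 0.011]
scene insert 0.76 [191.8 324.3] [0.34  0.312 0.002]
scene insert 0.73 [209.9 315.4] [0.475 0.285 0.027]
scene insert 0.69 [200.  287.3] [0.438 0.193 0.027]
scene spare 0.81 [217.3 256.5] [0.539 0.107 0.025]
scene gear 0.83 [272.4 248.2] [0.774 0.121 0.031]
scene bushing 0.61 [278.7 319.6] [0.76  0.31  0.026]
scene bushing 0.23 [200.7 157.7] [ 0.711 -0.13   0.194]
scene stand 0.6 [224.8 165.5] [ 0.628 -0.156  0.034]
scene head 0.8
[... 446 characters left out ...]
0.604 0.221 0.026]
top insert 0.71 [270.4 171.8] [0.401 0.317 0.03 ]
top insert 0.71 [227.8 112.8] [0.518 0.477 0.029]
top spare 0.82 [226.3 248.6] [0.516 0.11  0.025]
top gear 0.65 [142.8 244.6] [0.745 0.118 0.027]
top bushing 0.57 [147.  169.6] [ 0.743  0.329 -0.004]
top stand 0.8 [201.2 350.4] [ 0.566 -0.138  0.17 ]
top head 0.75 [196.5 355.4] [ 0.571 -0.136  0.238]
top head 0.65 [179.3 347.1] [ 0.641 -0.162  0.019]
top anvil 0.97 [197.4 355.6] [ 0.57  -0.138  0.23 ]
top lever_knob 0.72 [146.7 348. ] [ 0.696 -0.133  0.191]
top lever_knob 0.53 [200.9 348.8] [ 0.577 -0.156  0.066]
top lever_knob 0.27 [236.9 172.8] [0.491 0.316 0.023]
top lever_pivot 0.94 [173.4 379.8] [ 0.628 -0.202  0.208]
```

View pics/both.png

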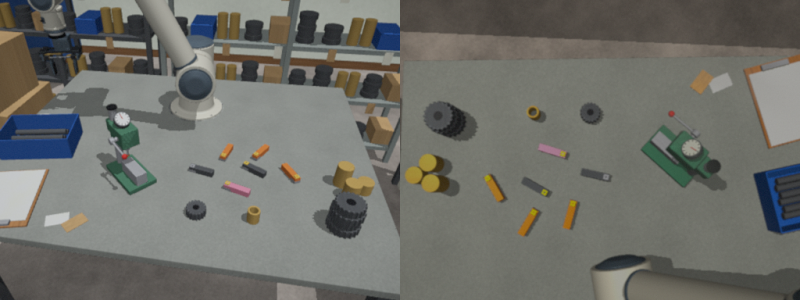

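The dark tool with the yellow insert is at top px (row≈238, col≈173) and scene px (row≈217, col≈326). The orange, yellow and pink bars are look-alikes, and the dark bar at top (226,248) is the spare. The stand's lever points to +x/+y, away from the robot. Next I measure the poses from depth and confirm the tool in a crop.

```bash
cat >> h.py <<'E'
def cloud(p):
    K=np.array(p["camera_matrix"]);V=np.linalg.inv(p["view"]);d=p["z_map"]
    v,u=np.mgrid[:d.shape[0],:d.shape[1]]
    P=np.stack([(u-K[0,2])/K[0,0]*d,(v-K[1,2])/K[1,1]*d,d,np.ones_like(d)],-1)
    W=(P@V.T)[...,:3]; W[d<=0]=np.nan
    return W
def rect(W,m):
    Q=(W[m][:,:2]*1000).astype(np.float32)
    c,wh,a=cv2.minAreaRect(Q);return np.round(c,1),np.round(wh,1),round(a,1),len(Q)
def near(W,xy,r,z0,z1): return (np.hypot(W[...,0]-xy[0],W[...,1]-xy[1])<r)&(W[...,2]>z0)&(W[...,2]<z1)
E
python3 - <<'E'
from h import *
for n in ["top","scene"]:
    p=manip.capture(n);W=cloud(p)
    print(n,"mm/px",np.round(p["z_map"][230,200]/p["camera_matrix"][0][0]*1000,2))
    print("tool",rect(W,near(W,(.49,.32),.075,.018,.034)), "med z",np.nanmedian(W[near(W,(.49,.32),.06,.018,.034)][:,2]))
    I=p["img"].astype(int)
    y=near(W,(.49,.32),.075,.018,.04)&(I[...,0]>I[...,2]*1.8)&(I[...,1]>I[...,2]*1.6)
    print("yellow",y.sum(),np.round(W[y].mean(0),4) if y.any() else 0)
    print("base",rect(W,near(W,(.58,-.168),.17,.015,.030)))
    print("anvil",rect(W,near(W,(.58,-.168),.14,.062,.078)))
    print("headtop",rect(W,near(W,(.58,-.168),.14,.228,.243)))
    red=near(W,(.62,-.168),.2,.1,.3)&(I[...,0]>I[...,1]*2.2)&(I[...,0]>I[...,2]*2.2)
    print("red",red.sum(),np.round(W[red].mean(0),4), np.round(W[red].min(0),3),np.round(W[red].max(0),3))
    if n=="top": a=cv2.resize(p["img"][190:290,100:270],None,fx=3.5,fy=3.5)
    else: b=cv2.resize(p["img"][120:260,90:230],None,fx=2.5,fy=2.5)
c=np.zeros((352,595+352,3),np.uint8);c[:350,:595]=a;c[:350,595:945]=b
cv2.imwrite("pics/crop1.png",cv2.resize(c,(800,297))[:,:,::-1])
E
```

```text
top mm/px 2.75
tool (array([486.1, 318. ]), array([100.5,  25.2]), 59.4, 343) med z 0.024991883264335213
yellow 54 [0.466  0.2828 0.028 ]
base (array([ 586.7, -165.9]), array([199.9, 121.1]), 46.6, 1445)
anvil (array([ 589.1, -163.2]), array([182.2,  44.7]), 46.3, 453)
headtop (array([ 568.7, -184.9]), array([141.8,  70.6]), 46.8, 788)
red 26 [ 0.6991 -0.1302  0.197 ] [ 0.692 -0.137  0.19 ] [ 0.705 -0.124  0.201]
scene mm/px 3.03
tool (array([480.1, 329. ]), array([99.5, 81.3]), 41.4, 219) med z 0.025268434478573853
yellow 22 [0.4669 0.2853 0.0284]
base (array([ 588.3, -165.7]), array([204.9, 122.6]), 46.1, 983)
anvil (array([ 592.7, -161.3]), array([179.7,  45.8]), 46.9, 461)
headtop (array([ 576.1, -180.5]), array([130.9,  70.6]), 47.4, 369)
red 36 [ 0.7063 -0.1284  0.1925] [ 0.7   -0.137  0.184] [ 0.711 -0.121  0.198]
```

View pics/crop1.png

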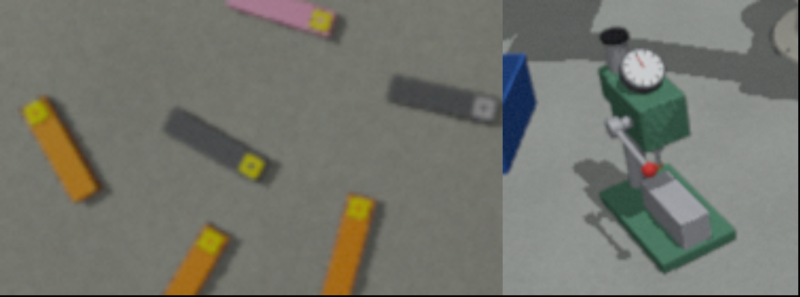

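The crop confirms the target: the dark bar with the yellow insert (crop ≈(215,145)). The dark bar at right has a bare grey patch, so it is the spare. The stand yaw is about -133.5° with its origin at about (587,-166), and the lever is at about 0.24 rad. First I move above the knob.

Request:
{"op": "apply_moves", "data": {"claw": [0, 0, 0, 0, 0], "slide": [[0, 0, -50], [20, -10, -95], [60, -30, -120], [103, -51, -140], [147, -73, -150]], "twist": [-0.1, -0.2, -0.3, -0.43, -0.564]}}

```text
clock: 1.8
eef_pos: [0.2768, -0.5004, 0.3652]
tcp_rot: [2.881, 1.247, -0.0]
contact_force: [1.3, -0.3, -0.3]
gripper_width: 0.0915
grip_force: 0.0
```

Request:
{"op": "apply_moves", "data": {"claw": [0, 0, 0, 0, 0], "slide": [[50, 5, 0], [99, 10, 0], [149, 15, 0], [198, 20, 0], [248, 25, 0]], "twist": [0, 0, 0, 0, 0]}}

```text
clock: 2.3
eef_pos: [0.4656, -0.3367, 0.3634]
tcp_rot: [2.885, 1.242, 0.0]
contact_force: [0.4, -1.1, 0.8]
gripper_width: 0.0911
grip_force: 0.0
```

Request:
{"op": "apply_moves", "data": {"claw": [0, 0, 0, 0, 0], "slide": [[50, 5, 0], [99, 10, 0], [149, 15, 0], [198, 20, 0], [248, 25, 0]], "twist": [0, 0, 0, 0, 0]}}

```text
clock: 2.8
eef_pos: [0.6541, -0.1738, 0.3633]
tcp_rot: [2.885, 1.242, 0.0]
contact_force: [0.5, -0.0, 0.5]
gripper_width: 0.0912
grip_force: 0.0
```

Request:
{"op": "apply_moves", "data": {"claw": [0, 0, 0, 0, 0], "slide": [[45, 4, 0], [62, 6, 0], [62, 6, 40], [62, 6, 60], [62, 6, 60]], "twist": [0, 0, 0, 0, 0]}}

```text
clock: 3.3
eef_pos: [0.6984, -0.134, 0.2998]
tcp_rot: [-2.882, -1.241, 0.007]
contact_force: [0.9, 0.2, -0.1]
gripper_width: 0.0911
grip_force: 0.0
```

```bash
cat >> h.py <<'E'
O=np.array([.587,-.166]);YAW=np.radians(-133.5)
sx=np.array([np.cos(YAW),np.sin(YAW)]);sy=np.array([-sx[1],sx[0]])
def stand(w): d=np.asarray(w)[:2]-O; return np.round(np.r_[d@sx,d@sy,w[2]]*1000,1)
def unstand(s): return np.r_[O+sx*s[0]/1e3+sy*s[1]/1e3,s[2]/1e3]
def go(w,yang=None):
    "slide(mm), twist to TCP world w, y-axis world angle deg"
    o=manip.get_obs();Rm=R.from_rotvec(o["tcp_rot"]).as_matrix()
    sl=Rm.T@(np.asarray(w)-o["eef_pos"])*1000
    ya=np.degrees(np.arctan2(Rm[1,1],Rm[0,1]));tw=0
    if yang is not None: tw=-np.radians((yang-ya+90)%180-90)
    return np.round(sl,1),round(float(tw),3)
E
python3 - <<'E'
from h import *
o=manip.get_obs();print(stand(o["eef_pos"]),o["joint_positions"].round(2),o["clock"])
for n in ["scene","top"]:
    p=manip.capture(n);W=cloud(p);I=p["img"].astype(int)
    red=near(W,(.62,-.168),.2,.1,.3)&(I[...,0]>I[...,1]*2.2)&(I[...,0]>I[...,2]*2.2)
    if red.any(): print(n,red.sum(),stand(W[red].mean(0)),stand(np.median(W[red],0)))
    for q in manip.place_of(p,"lever_knob")[:2]: print(q["score"],stand(world(p,*q["position"])))
q=.237;th=q-.349
k=unstand([-10-95*np.cos(th),58,200+95*np.sin(th)-19]);print(go(k,np.degrees(YAW)+90))
E
```

```text
[-99.9  58.8 299.8] [-0.27  0.57  0.97 -0.    1.61  0.48] 3.3
scene 35 [-109.    60.5  192. ] [-109.    60.6  192.7]
0.44 [-105.1   64.8  189.2]
(array([  3.7,  -3.2, 134.7]), 0.001)
```

Request:
{"op": "apply_moves", "data": {"claw": [0, 0, 0, 0, 0], "slide": [[4, -1, 45], [4, -1, 90], [4, -1, 125], [4, -1, 132], [4, -1, 132]], "twist": [0, 0, 0, 0, 0]}}

```text
clock: 4.0
eef_pos: [0.7021, -0.1312, 0.1719]
tcp_rot: [2.886, 1.242, 0.0]
contact_force: [0.3, 0.4, 0.8]
gripper_width: 0.0915
grip_force: 0.0
```

Request:
{"op": "apply_moves", "data": {"claw": [0.9, 0.9, 0.9, 0.9, 0.9], "slide": [[0, 0, 0], [0, 0, 0], [0, 0, 0], [0, 0, 0], [0, 0, 0]], "twist": [0, 0, 0, 0, 0], "grip_force": 15}}

```text
clock: 4.5
eef_pos: [0.7019, -0.131, 0.1716]
tcp_rot: [2.885, 1.242, 0.001]
contact_force: [-0.4, 0.3, -0.2]
gripper_width: 0.0538
grip_force: 0.0
```

Run:
```python
from h import *
o=manip.get_obs();print(stand(o["eef_pos"]),o["gripper_width"],o["grip_force"],o["contact_force"].round(1))
for q in np.arange(.237,1.08,.1): print(round(q,2),np.round([95*(np.cos(q-.349)-np.cos(.112)),-95*(np.sin(q-.349)+np.sin(.112))],1))
p=manip.capture("scene");W=cloud(p);cv2.imwrite("pics/knob.png",cv2.resize(p["img"][120:260,90:250],None,fx=3,fy=3)[:,:,::-1])
```

```text
[-104.5   59.3  171.6] 0.053846667618431425 0.0 [-0.4  0.3 -0.2]
0.24 [ 0. -0.]
0.34 [ 0.6 -9.5]
0.44 [  0.2 -19. ]
0.54 [ -1.1 -28.4]
0.64 [ -3.3 -37.6]
0.74 [ -6.5 -46.6]
0.84 [-10.5 -55.2]
0.94 [-15.4 -63.3]
1.04 [-21.  -70.9]
```

View pics/knob.png

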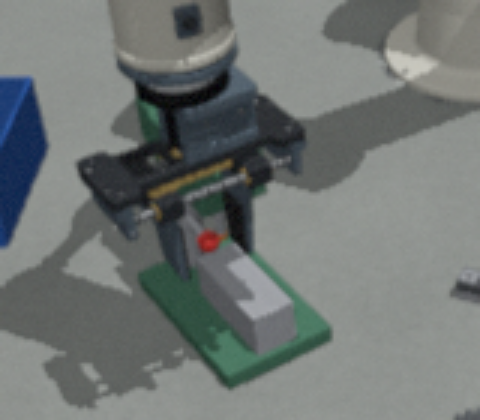

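The knob, at crop px (208,241), is between the fingers, which are still closing.

Request:
{"op": "apply_moves", "data": {"claw": [0.9, 0.9, 0.9, 0.9, 0.9], "slide": [[0, 0, 0], [0, 0, 0], [0, 0, 0], [0, 0, 0], [0, 0, 0]], "twist": [0, 0, 0, 0, 0]}}

```text
clock: 5.05
eef_pos: [0.7009, -0.1302, 0.1709]
tcp_rot: [-2.884, -1.241, 0.002]
contact_force: [-4.6, 4.4, 2.0]
gripper_width: 0.0189
grip_force: 15.0
```

Request:
{"op": "apply_moves", "data": {"claw": [0.9, 0.9, 0.9, 0.9, 0.9], "slide": [[0.6, 0, -9.5], [0.2, 0, -19], [-1, 0, -28], [-3, 0, -37], [-6.5, 0, -46.6]], "twist": [0, 0, 0, 0, 0]}}

```text
clock: 5.55
eef_pos: [0.6967, -0.1347, 0.2178]
tcp_rot: [-2.883, -1.242, 0.001]
contact_force: [-2.7, 6.7, -4.3]
gripper_width: 0.0184
grip_force: 15.0
```

Request:
{"op": "apply_moves", "data": {"claw": [0.9, 0.9, 0.9, 0.9, 0.9], "slide": [[-4, 0, -8.6], [-9, 0, -16.7], [-14.5, 0, -24.3], [-15, 0, -25], [-15, 0, -25]], "twist": [0, 0, 0, 0, 0]}}

```text
clock: 6.05
eef_pos: [0.6863, -0.1459, 0.2435]
tcp_rot: [-2.884, -1.242, 0.0]
contact_force: [-5.7, 7.4, 3.8]
gripper_width: 0.0187
grip_force: 15.0
```

Run:
```python
from h import *
o=manip.get_obs();print(stand(o["eef_pos"]),o["gripper_width"],o["grip_force"],o["contact_force"].round(1))
p=manip.capture("scene");W=cloud(p);I=p["img"].astype(int)
red=near(W,(.62,-.168),.2,.1,.3)&(I[...,0]>I[...,1]*2.2)&(I[...,0]>I[...,2]*2.2)
if red.any(): print(red.sum(),stand(W[red].mean(0)))
for q in manip.place_of(p,"gauge_foot")[:2]: print(q["score"],stand(world(p,*q["position"])))
```

```text
[-83.   58.2 243.5] 0.018657959559484474 15.00030443072319 [-5.7  7.4  3.8]
39 [-90.7  57.7 262.1]
```

Lever is at the top (knob z≈261). I release it, rise and go to the tool.

Request:
{"op": "apply_moves", "data": {"claw": [0.4, 0.2, 0.1, 0.1, 0.1], "slide": [[0, 0, 0], [0, 0, 0], [0, 0, 0], [0, 0, -10], [0, 0, -40]], "twist": [0, 0, 0, 0, 0]}}

```text
clock: 6.65
eef_pos: [0.6859, -0.1464, 0.2812]
tcp_rot: [-2.883, -1.241, 0.006]
contact_force: [0.1, -0.4, -0.5]
gripper_width: 0.0559
grip_force: 0.0
```

Run:
```python
from h import *
o=manip.get_obs();print(stand(o["eef_pos"]),o["gripper_width"],o["contact_force"].round(1))
p=manip.capture("scene");W=cloud(p);I=p["img"].astype(int)
red=near(W,(.62,-.168),.2,.1,.3)&(I[...,0]>I[...,1]*2.2)&(I[...,0]>I[...,2]*2.2)
if red.any(): print(red.sum(),stand(W[red].mean(0)))
print(go([.504,.349,.004],-30.6))
```

```text
[-82.3  58.2 281.2] 0.055920817285873774 [ 0.1 -0.4 -0.5]
45 [-87.4  59.8 260.7]
(array([ 233.1, -475.9,  283.1]), -0.224)
```

Request:
{"op": "apply_moves", "data": {"claw": [0, 0, 0, 0, 0], "slide": [[0, 0, -45], [20, -40, -50], [40, -82, -50], [60, -124, -50], [80, -166, -50]], "twist": [0, 0, 0, 0, 0]}}

```text
clock: 7.2
eef_pos: [0.6208, 0.0269, 0.3338]
tcp_rot: [2.885, 1.241, 0.002]
contact_force: [1.2, 0.5, 0.6]
gripper_width: 0.0912
grip_force: 0.0
```

Request:
{"op": "apply_moves", "data": {"claw": [0, 0, 0, 0, 0], "slide": [[20, -42, 20], [40, -84, 40], [60, -126, 60], [80, -168, 80], [100, -205, 100]], "twist": [0, 0, 0, 0, 0]}}

```text
clock: 7.7
eef_pos: [0.5408, 0.2409, 0.2333]
tcp_rot: [2.886, 1.242, 0.003]
contact_force: [1.1, 0.6, 1.0]
gripper_width: 0.0909
grip_force: 0.0
```

Request:
{"op": "apply_moves", "data": {"claw": [0, 0, 0, 0, 0], "slide": [[20, -40, 20], [40, -80, 40], [53, -105, 60], [53, -105, 100], [53, -105, 120]], "twist": [-0.07, -0.15, -0.224, -0.224, -0.224]}}

```text
clock: 8.2
eef_pos: [0.5005, 0.3506, 0.111]
tcp_rot: [2.727, 1.559, -0.002]
contact_force: [-0.2, 0.2, 0.1]
gripper_width: 0.0912
grip_force: 0.0
```

Run:
```python
from h import *
p=manip.capture("wrist");save(p,"wrist1");W=cloud(p);I=p["img"].astype(int)
m=near(W,(.486,.318),.075,.018,.034);print("tool",rect(W,m),np.nanmedian(W[m][:,2]))
p=manip.capture("top");W=cloud(p)
m=near(W,(.486,.318),.075,.018,.034);print("tool top",rect(W,m))
print(go([.504,.349,.004],-30.6))
```

```text
tool (array([484.1, 316.2]), array([99.4, 25. ]), 59.9, 2213) 0.024261811906202302
tool top (array([481.5, 310.1]), array([81.8, 25.3]), 59.6, 261)
(array([  1.8,   3.6, 106.8]), 0.001)
```

View pics/wrist1.png

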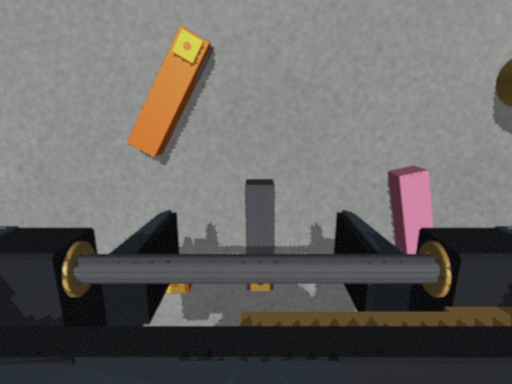

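The wrist view shows the bar (cols 246–274, tail at row 180, yellow at (288,260)) centred between the fingers, with the look-alikes clear of them. Going down to grip.

Request:
{"op": "apply_moves", "data": {"claw": [0, 0, 0, 0, 0], "slide": [[1, 2.5, 45], [1, 2.5, 85], [1, 2.5, 100], [1, 2.5, 105], [1, 2.5, 105]], "twist": [0, 0, 0, 0, 0]}}

```text
clock: 8.8
eef_pos: [0.5051, 0.3498, 0.0091]
tcp_rot: [2.729, 1.556, 0.002]
contact_force: [0.8, 1.0, 1.1]
gripper_width: 0.0911
grip_force: 0.0
```

Request:
{"op": "apply_moves", "data": {"claw": [0.9, 0.9, 0.9, 0.9, 0.9], "slide": [[0, 0, 0], [0, 0, 0], [0, 0, 0], [0, 0, 0], [0, 0, 0]], "twist": [0, 0, 0, 0, 0], "grip_force": 55}}

```text
clock: 9.3
eef_pos: [0.5042, 0.3495, 0.0081]
tcp_rot: [2.729, 1.557, 0.001]
contact_force: [0.3, 0.4, 0.5]
gripper_width: 0.0544
grip_force: 0.0
```

Request:
{"op": "apply_moves", "data": {"claw": [0.9, 0.9, 0.9, 0.9, 0.9], "slide": [[0, 0, 0], [0, 0, 0], [0, 0, 0], [0, 0, 0], [0, 0, 0]], "twist": [0, 0, 0, 0, 0]}}

```text
clock: 9.8
eef_pos: [0.5041, 0.3494, 0.0077]
tcp_rot: [-2.729, -1.557, 0.0]
contact_force: [-1.1, 0.4, -0.2]
gripper_width: 0.0247
grip_force: 55.0
```

Request:
{"op": "apply_moves", "data": {"claw": [0.9, 0.9, 0.9, 0.9, 0.9], "slide": [[0, 0, -10], [0, 0, -30], [0, 0, -75], [0, 0, -120], [0, 0, -165]], "twist": [0, 0, 0, 0, 0]}}

```text
clock: 10.3
eef_pos: [0.5037, 0.3491, 0.175]
tcp_rot: [2.729, 1.557, -0.001]
contact_force: [1.0, 0.7, -3.3]
gripper_width: 0.0243
grip_force: 55.0
```

Run:
```python
from h import *
o=manip.get_obs();e=o["eef_pos"];print(e.round(4),o["joint_positions"].round(3),o["contact_force"].round(1),o["gripper_width"])
r=np.hypot(*e[:2]);u=e[:2]/r
for n in ["scene","top"]:
    p=manip.capture(n);W=cloud(p)
    rr=W[...,:2]@u;l=W[...,:2]@np.array([-u[1],u[0]])
    for a in np.arange(-.45,.15,.05):
        m=(abs(l)<.1)&(rr-r>a)&(rr-r<a+.05)&(W[...,2]>.22+.0)
        if m.any(): print(n,round(a,2),m.sum(),np.nanmin(W[m][:,2]).round(3),np.nanmax(W[m][:,2]).round(3))
    # tool pitch: points of tool below gripper
    t=near(W,e[:2]-.036*np.array([.506,.862]),.07,.12,.21)
    Q=W[t]; s=(Q[:,:2]-e[:2])@-np.array([.506,.862])
    if n=="top": continue
    save(p,"hold")
    I=p["img"].astype(int);y=t&(I[...,0]>I[...,2]*1.8)&(I[...,1]>I[...,2]*1.6);print("yellow",y.sum(),W[y].mean(0).round(4) if y.any() else 0)
cv2.imwrite("pics/holdc.png",cv2.resize(cv2.imread("pics/hold.png")[60:260,230:430],None,fx=3,fy=3))
tg=unstand([-115.8,-11.9,200]);print(tg,go(tg,np.degrees(YAW)+90+np.degrees(.32)))
```

```text
[0.5037 0.3491 0.175 ] [ 0.509  0.515  1.424 -0.     1.203  1.043] [ 1.   0.7 -3.3] 0.024300112363695302
scene -0.25 31 0.559 0.616
scene -0.2 672 0.539 0.632
scene -0.15 1353 0.539 0.635
scene -0.1 373 0.5 0.606
scene -0.05 760 0.251 0.584
scene -0.0 4972 0.221 0.585
scene 0.05 815 0.252 0.565
yellow 12 [0.4728 0.2809 0.1953]
top -0.3 690 0.678 0.805
top -0.25 3355 0.568 0.759
top -0.2 4006 0.546 0.716
top -0.15 2225 0.549 0.654
top -0.1 1156 0.261 0.604
top -0.05 4273 0.263 0.594
top -0.0 2945 0.265 0.595
top 0.05 142 0.301 0.573
[ 0.6580795  -0.07381023  0.2       ] (array([-288.4,  346.5,  -21.2]), -0.095)
```

View pics/holdc.png

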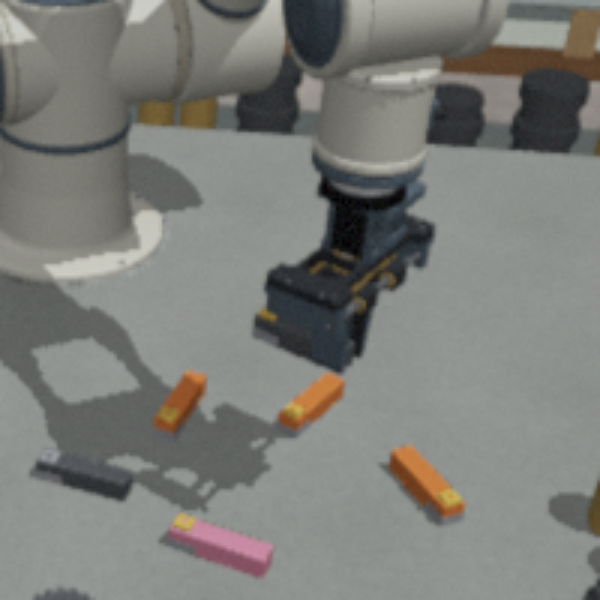

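The tool is held level, with its insert at crop px (265,318), and the forearm clears the dial. The nose has to enter below the head, so I go via a waypoint in front of the stand, drop low, then slide in.

Run:
```python
from h import *
print(unstand([-192,-37,200]),go(unstand([-192,-37,180]),np.degrees(YAW)+90+np.degrees(.32)))
```

```text
[ 0.69232523 -0.001259    0.2       ] (array([-208.7,  339. ,   -0.6]), -0.095)
```

Request:
{"op": "apply_moves", "data": {"claw": [0.9, 0.9, 0.9, 0.9, 0.9], "slide": [[-15, 25, 0], [-39, 64, 0], [-64, 104, 0], [-89, 144, 0], [-112, 182, 0]], "twist": [0, -0.02, -0.05, -0.07, -0.095]}}

```text
clock: 10.9
eef_pos: [0.6039, 0.1583, 0.1723]
tcp_rot: [-2.651, -1.685, 0.002]
contact_force: [1.8, 0.1, -3.8]
gripper_width: 0.0246
grip_force: 55.0
```

Request:
{"op": "apply_moves", "data": {"claw": [0.9, 0.9, 0.9, 0.9, 0.9], "slide": [[-10, 40, -5], [-20, 85, -5], [-35, 125, 0], [-45, 150, 15], [-50, 160, 35]], "twist": [0, 0, 0, 0, 0]}}

```text
clock: 11.4
eef_pos: [0.729, 0.0447, 0.137]
tcp_rot: [2.653, 1.681, 0.001]
contact_force: [0.6, 0.7, -4.9]
gripper_width: 0.0244
grip_force: 55.0
```

Run:
```python
from h import *
o=manip.get_obs();print(stand(o["eef_pos"]),o["clock"])
print(go(unstand([-192,-37,90]),np.degrees(YAW)+90+np.degrees(.32)))
print(go(unstand([-116,-12,90]),np.degrees(YAW)+90+np.degrees(.32)))
```

```text
[-250.6  -42.   137. ] 11.4
(array([-57.3, -13.6,  47. ]), -0.002)
(array([-137.3,  -13.7,   47. ]), -0.002)
```

Request:
{"op": "apply_moves", "data": {"claw": [0.9, 0.9, 0.9, 0.9, 0.9], "slide": [[-15, -8, 30], [-40, -13.5, 45], [-75, -13.5, 45], [-110, -13.5, 45], [-137, -13.5, 45]], "twist": [0, 0, 0, 0, 0]}}

```text
clock: 11.9
eef_pos: [0.6548, -0.0719, 0.0916]
tcp_rot: [-2.65, -1.684, 0.003]
contact_force: [0.4, -0.6, -3.8]
gripper_width: 0.0247
grip_force: 55.0
```

Run:
```python
from h import *
o=manip.get_obs();print(stand(o["eef_pos"]),o["contact_force"].round(1),o["clock"])
p=manip.capture("scene");W=cloud(p);save(p,"in");I=p["img"].astype(int)
cv2.imwrite("pics/inc.png",cv2.resize(p["img"][110:260,90:250],None,fx=3.5,fy=3.5)[:,:,::-1])
print(go(unstand([-116,-12,79]),np.degrees(YAW)+90+np.degrees(.32)))
red=near(W,(.62,-.168),.2,.1,.3)&(I[...,0]>I[...,1]*2.2)&(I[...,0]>I[...,2]*2.2)
if red.any(): print(red.sum(),stand(W[red].mean(0)))
```

```text
[-114.9  -15.6   91.6] [ 0.4 -0.6 -3.8] 11.9
(array([ 3.5,  3.6, 12.7]), -0.001)
44 [-88.3  59.9 261.4]
```

View pics/inc.png

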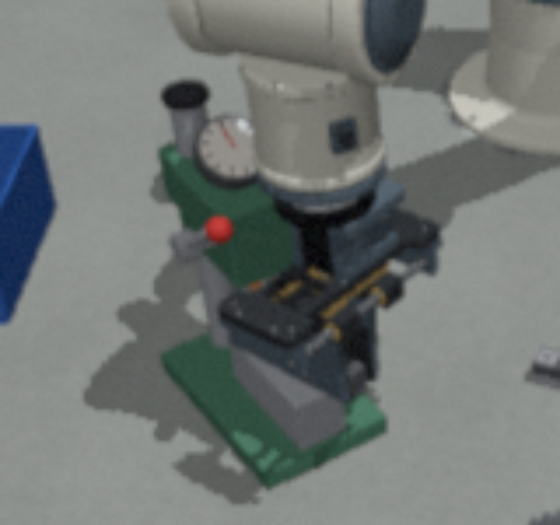

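Run:
```python
from h import *
o=manip.get_obs();e=o["eef_pos"];Rm=R.from_rotvec(o["tcp_rot"]).as_matrix()
for n in ["scene","top"]:
    W=cloud(manip.capture(n));L=(W-e)@Rm*1000
    for a,b in [(-95,-70),(-70,-50),(50,70),(70,95)]:
        m=(L[...,1]>a)&(L[...,1]<b)&(abs(L[...,0])<60)&(L[...,2]<-60)&(L[...,2]>-300)
        if m.any(): print(n,a,b,m.sum(),"z",np.percentile(W[m][:,2],[1,99]).round(3),"x",np.percentile(L[m][:,0],[1,99]).round(0))
```

```text
scene -95 -70 131 z [0.173 0.216] x [-4. 41.]
scene -70 -50 68 z [0.185 0.218] x [10. 41.]
scene 50 70 157 z [0.183 0.322] x [-53.  39.]
scene 70 95 369 z [0.172 0.216] x [-37.  40.]
top -95 -70 26 z [0.175 0.215] x [-12.  41.]
top -70 -50 109 z [0.187 0.218] x [-30.   7.]
```

The gripper's wide plate is only at z 172–218 here, well below the raised knob (bottom at 251), so I can straighten the tool before setting it down.

Run:
```python
from h import *
print(go(unstand([-112,0,92]),np.degrees(YAW)+90))
```

```text
(array([-7.9, 13.4, -0. ]), 0.318)
```

Request:
{"op": "apply_moves", "data": {"claw": [0.9, 0.9, 0.9, 0.9, 0.9], "slide": [[-2, 3, 0], [-4, 7, 0], [-6, 10, 0], [-8, 13.4, 0], [-8, 13.4, 0]], "twist": [0.08, 0.16, 0.24, 0.318, 0.318]}}

```text
clock: 12.55
eef_pos: [0.6657, -0.0831, 0.0922]
tcp_rot: [-2.885, -1.242, 0.001]
contact_force: [0.2, 0.0, -3.6]
gripper_width: 0.0243
grip_force: 55.0
```

Request:
{"op": "apply_moves", "data": {"claw": [0.9, 0.9, 0.9, 0.9, 0.9], "slide": [[0, 0, 4], [0, 0, 8], [0, 0, 10], [0, 0, 11.5], [0, 0, 11.5]], "twist": [0, 0, 0, 0, 0]}}

```text
clock: 13.05
eef_pos: [0.6655, -0.084, 0.081]
tcp_rot: [-2.885, -1.244, 0.001]
contact_force: [-0.4, -0.0, -3.0]
gripper_width: 0.0247
grip_force: 55.0
```

Run:
```python
from h import *
o=manip.get_obs();print(stand(o["eef_pos"]),o["contact_force"].round(1),o["torque"].round(2),o["clock"])
e=o["eef_pos"];Rm=R.from_rotvec(o["tcp_rot"]).as_matrix()
for n in ["scene","top"]:
    p=manip.capture(n);W=cloud(p);S=(W[...,:2]-O)@np.c_[sx,sy]*1000
    I=p["img"].astype(int)
    m=(S[...,0]>-170)&(S[...,0]<0)&(abs(S[...,1])<30)&(W[...,2]>.076)&(W[...,2]<.115)
    y=m&(I[...,0]>I[...,2]*1.8)&(I[...,1]>I[...,2]*1.6);print(n,m.sum(),y.sum(),[S[y].mean(0).round(1),W[y][:,2].mean().round(4)] if y.any() else 0)
    L=(W-e)@Rm*1000
    for z0 in range(220,300,20):
        m=(W[...,2]*1000>z0)&(W[...,2]*1000<z0+20)&(np.hypot(L[...,0],L[...,1])<60)
        if m.any(): print(z0,m.sum(),np.percentile(L[m][:,:2],[2,98],axis=0).round(0).tolist())
```

```text
[-113.5    0.5   81. ] [-0.4 -0.  -3. ] [ 0.02 -0.17  0.  ] 13.05
scene 234 0 0
220 179 [[-17.0, -49.0], [28.0, 17.0]]
240 110 [[-19.0, -49.0], [41.0, 47.0]]
260 227 [[-22.0, -46.0], [40.0, 52.0]]
280 158 [[-6.0, -32.0], [50.0, 47.0]]
top 140 14 [array([-43.4,   0.1]), np.float64(0.101)]
220 13 [[-19.0, -50.0], [-4.0, -49.0]]
240 86 [[-35.0, -50.0], [3.0, -31.0]]
260 47 [[-35.0, -49.0], [2.0, -29.0]]
280 30 [[-42.0, -47.0], [7.0, -19.0]]
```

Request:
{"op": "apply_moves", "data": {"claw": [0.9, 0.9, 0.9, 0.9, 0.9], "slide": [[0, 0, 0.6], [0, 0, 1.2], [0, 0, 1.8], [0, 0, 2.2], [0, 0, 2.2]], "twist": [0, 0, 0, 0, 0]}}

```text
clock: 13.65
eef_pos: [0.6657, -0.0841, 0.079]
tcp_rot: [-2.885, -1.243, 0.0]
contact_force: [0.0, 0.2, -2.6]
gripper_width: 0.0245
grip_force: 55.0
```

Request:
{"op": "apply_moves", "data": {"claw": [0.9, 0.9, 0.9, 0.9, 0.9], "slide": [[0, 0, 0.5], [0, 0, 1], [0, 0, 1.5], [0, 0, 2], [0, 0, 2]], "twist": [0, 0, 0, 0, 0]}}

```text
clock: 14.15
eef_pos: [0.6658, -0.0841, 0.0777]
tcp_rot: [2.885, 1.243, 0.0]
contact_force: [-2.7, 0.9, 5.2]
gripper_width: 0.0247
grip_force: 55.0
```

Tool is on the anvil. Now I release it gently and back out to the front.

Request:
{"op": "apply_moves", "data": {"claw": [0.5, 0.5, 0.5, 0.5, 0.5], "slide": [[0, 0, 0], [0, 0, 0], [0, 0, 0], [15, 0, -1], [35, 0, -1]], "twist": [0, 0, 0, 0, 0]}}

```text
clock: 14.65
eef_pos: [0.6902, -0.0585, 0.0784]
tcp_rot: [2.886, 1.242, 0.0]
contact_force: [0.6, 0.3, 0.2]
gripper_width: 0.0456
grip_force: 0.0
```

Request:
{"op": "apply_moves", "data": {"claw": [0.95, 0.95, 0.95, 0.95, 0.95], "slide": [[25, 0, 0], [25, 0, 0], [25, -8, 0], [25, -8, 0], [25, -8, 0]], "twist": [0, 0, 0, 0, 0], "grip_force": 10}}

```text
clock: 15.15
eef_pos: [0.7005, -0.0351, 0.0781]
tcp_rot: [-2.885, -1.243, 0.001]
contact_force: [-0.1, -1.0, -0.7]
gripper_width: 0.0083
grip_force: 0.0
```

```bash
cat >> h.py <<'E'
def toolpose():
    for n in ["scene","top"]:
        p=manip.capture(n);W=cloud(p);S=(W[...,:2]-O)@np.c_[sx,sy]*1000;I=p["img"].astype(int)
        m=(S[...,0]>-140)&(S[...,0]<10)&(abs(S[...,1])<32)&(W[...,2]>.088)&(W[...,2]<.108)
        Q=S[m].astype(np.float32)
        if len(Q)>5: print(n,cv2.minAreaRect(Q),len(Q),"x",np.percentile(Q[:,0],[1,99]).round(1),"z",np.median(W[m][:,2]).round(4))
        y=m&(I[...,0]>I[...,2]*1.6)&(I[...,1]>I[...,2]*1.5)
        if y.any(): print(" yellow",y.sum(),S[y].mean(0).round(1),S[y].min(0).round(1),S[y].max(0).round(1),W[y][:,2].mean().round(4))
        red=near(W,(.62,-.168),.2,.1,.3)&(I[...,0]>I[...,1]*2.2)&(I[...,0]>I[...,2]*2.2)
        if red.any(): print(" red",red.sum(),stand(W[red].mean(0)))
        if n=="scene": cv2.imwrite("pics/tp.png",cv2.resize(p["img"][110:260,90:250],None,fx=3.5,fy=3.5)[:,:,::-1])
E
python3 - <<'E'
from h import *
o=manip.get_obs();print(stand(o["eef_pos"]),o["contact_force"].round(1),o["gripper_width"],o["clock"])
toolpose()
E
```

```text
[-173.1   -7.8   78.1] [-0.1 -1.  -0.7] 0.00827678198913999 15.15
scene ((-81.17794799804688, -0.41086864471435547), (21.054716110229492, 99.5654525756836), 84.91275787353516) 48 x [-129.1  -39.9] z 0.0957
 red 40 [-87.7  60.1 260. ]
top ((-94.44947814941406, 0.6442337036132812), (63.54771041870117, 25.771522521972656), 0.5821834802627563) 186 x [-125.8  -66.2] z 0.0948
 red 2 [-81.7  60.8 267.9]
```

View pics/tp.png

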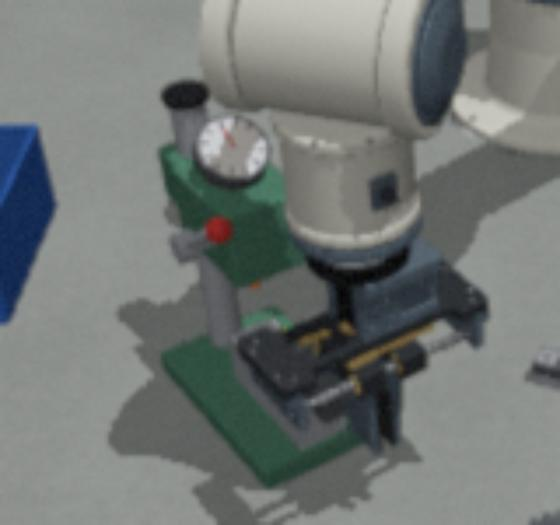

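The tool lies straight on the anvil (yaw≈0.6°, y≈0.5 mm), the lever is up and the red knob is at px (219,230). Next I push the tail in with shut fingers.

Request:
{"op": "apply_moves", "data": {"claw": [0.95, 0.95, 0.95, 0.95, 0.95], "slide": [[-12, 0, 1], [-24, 0, 2], [-32, 0, 2], [-37, 0, 2], [-42, 0, 2]], "twist": [0, 0, 0, 0, 0]}}

```text
clock: 15.75
eef_pos: [0.6719, -0.066, 0.0762]
tcp_rot: [-2.885, -1.243, -0.0]
contact_force: [1.9, 1.3, -0.2]
gripper_width: 0.0045
grip_force: 0.8
```

Request:
{"op": "apply_moves", "data": {"claw": [0.95, 0.95, 0.95, 0.95, 0.95], "slide": [[-5, 0, 0], [-10, 0, 0], [-14, 0, 0], [-18, 0, 0], [-18, 0, 0]], "twist": [0, 0, 0, 0, 0]}}

```text
clock: 16.25
eef_pos: [0.6595, -0.079, 0.0761]
tcp_rot: [2.885, 1.243, -0.0]
contact_force: [-0.2, 0.3, 0.6]
gripper_width: 0.0043
grip_force: 0.0
```

Run:
```python
from h import *
o=manip.get_obs();print(stand(o["eef_pos"]),o["contact_force"].round(1),o["gripper_width"],o["clock"])
toolpose()
```

```text
[-113.    -7.3   76.1] [-0.2  0.3  0.6] 0.004314167446883089 16.25
scene ((-73.01782989501953, 1.4084415435791016), (128.13487243652344, 30.597740173339844), 5.227612018585205) 152 x [-135.  -11.] z 0.0958
 yellow 5 [-11.1  -3.3] [-13.4  -6.3] [-8.1 -0.5] 0.1
 red 45 [-89.   59.  260.8]
top ((-56.715354919433594, 0.16100025177001953), (24.899831771850586, 31.2744140625), 88.95059204101562) 117 x [-71.2 -41.1] z 0.0946
```

Request:
{"op": "apply_moves", "data": {"claw": [0.95, 0.95, 0.95, 0.95, 0.95], "slide": [[-3, 0, 0], [-6, 0, 0], [-6, 0, 0], [10, 0, 0], [54, 0, 0]], "twist": [0, 0, 0, 0, 0]}}

```text
clock: 16.85
eef_pos: [0.6963, -0.0407, 0.0762]
tcp_rot: [-2.887, -1.239, 0.003]
contact_force: [1.2, -0.0, 0.3]
gripper_width: 0.0044
grip_force: 0.0
```

Request:
{"op": "apply_moves", "data": {"claw": [0.95, 0.95, 0.95, 0.95], "slide": [[45, 0, 0], [90, 0, 0], [90, 0, 0], [90, 0, 0]], "twist": [0, 0, 0, 0]}}

```text
clock: 17.25
eef_pos: [0.7591, 0.0276, 0.0755]
tcp_rot: [-2.884, -1.246, 0.001]
contact_force: [-0.9, -0.1, 0.2]
gripper_width: 0.0047
grip_force: 0.0
```

Run:
```python
from h import *
o=manip.get_obs();print(stand(o["eef_pos"]),o["contact_force"].round(1),o["gripper_width"],o["clock"])
toolpose()
p=manip.capture("wrist");W=cloud(p);S=(W[...,:2]-O)@np.c_[sx,sy]*1000
m=(S[...,0]>-140)&(S[...,0]<10)&(abs(S[...,1])<32)&(W[...,2]>.088)&(W[...,2]<.108)
if m.sum()>5: print("wrist",cv2.minAreaRect(S[m].astype(np.float32)),m.sum())
```

```text
[-258.9   -8.4   75.5] [-0.9 -0.1  0.2] 0.004738823618693649 17.25
scene ((-43.72138595581055, 1.188619613647461), (25.751129150390625, 100.644287109375), 88.7399673461914) 220 x [-93.4   6.3] z 0.0952
 yellow 29 [-4.6  2.2] [-13.2  -6.9] [ 6.7 10.3] 0.099
 red 43 [-87.7  60.3 260.7]
top ((-62.405540466308594, 0.8731708526611328), (25.100950241088867, 42.300148010253906), 86.71184539794922) 138 x [-80.6 -41. ] z 0.0947
 red 38 [-84.4  56.4 266.3]
```

View pics/tp.png

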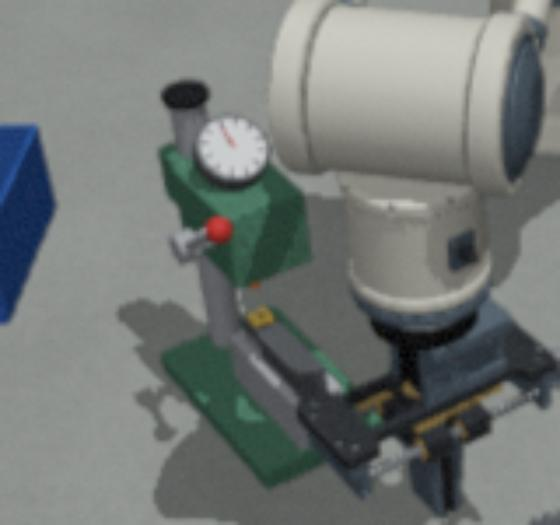

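The insert (px (262,316)) is about 4 mm short of the foot axis, and the tool is straight. One more small push.

Request:
{"op": "apply_moves", "data": {"claw": [0.95, 0.95, 0.95, 0.95, 0.95], "slide": [[-45, 0, 0], [-90, 0, 0], [-130, 0, 0], [-142, 0, 0], [-147, 0, 0]], "twist": [0, 0, 0, 0, 0]}}

```text
clock: 17.9
eef_pos: [0.6568, -0.0825, 0.0766]
tcp_rot: [-2.887, -1.24, 0.0]
contact_force: [0.1, -0.4, 0.2]
gripper_width: 0.0045
grip_force: 0.0
```

Request:
{"op": "apply_moves", "data": {"claw": [0.95, 0.95, 0.95, 0.95, 0.95], "slide": [[-3, 0, 0], [-6.5, 0, 0], [-6.5, 0, 0], [10, 0, 0], [50, 0, 0]], "twist": [0, 0, 0, 0, 0]}}

```text
clock: 18.4
eef_pos: [0.6918, -0.0448, 0.076]
tcp_rot: [-2.886, -1.24, 0.002]
contact_force: [1.6, -0.6, 0.7]
gripper_width: 0.0043
grip_force: 0.0
```

Request:
{"op": "apply_moves", "data": {"claw": [0.95, 0.95, 0.95, 0.95, 0.95], "slide": [[45, 0, 0], [90, 0, 0], [90, 0, -40], [90, 0, -85], [90, 0, -130]], "twist": [0, 0, 0, 0, 0]}}

```text
clock: 18.9
eef_pos: [0.7542, 0.023, 0.2068]
tcp_rot: [-2.884, -1.245, 0.002]
contact_force: [0.8, 0.2, 0.2]
gripper_width: 0.0047
grip_force: 0.0
```

Run:
```python
from h import *
o=manip.get_obs();print(stand(o["eef_pos"]),o["clock"])
toolpose()
q=1.05-.349
print(go(unstand([-10-95*np.cos(q),58,300]),np.degrees(YAW)+90))
```

```text
[-252.2   -8.8  206.8] 18.9
scene ((-41.41459274291992, 2.189512252807617), (101.12437438964844, 25.359861373901367), 0.09167184680700302) 216 x [-91.    7.9] z 0.0959
 yellow 28 [-2.4  1.7] [-11.4  -7.1] [ 7.1 10.6] 0.0987
 red 40 [-88.   60.2 260.2]
 red 23 [-83.4  57.3 265.8]
(array([-171.1,   64.2,  -87.3]), 0.003)
```

Insert is now about 1–2 mm from the axis. Next I go above the knob with shut fingers and press the lever down along its arc.

Request:
{"op": "apply_moves", "data": {"claw": [0.95, 0.95, 0.95, 0.95, 0.95], "slide": [[0, 15, -45], [-10, 35, -88], [-55, 50, -92], [-102, 60, -92], [-145, 66, -92]], "twist": [0, 0, 0, 0, 0]}}

```text
clock: 19.5
eef_pos: [0.7022, -0.1304, 0.2979]
tcp_rot: [2.884, 1.244, 0.0]
contact_force: [0.9, 0.7, -0.9]
gripper_width: 0.0043
grip_force: 0.0
```

Request:
{"op": "apply_moves", "data": {"claw": [0.95, 0.95, 0.95, 0.95, 0.95], "slide": [[-20, 0, 0], [-29, 0, 5], [-29, 0, 15], [-29, 0, 22], [-29, 0, 24]], "twist": [0, 0, 0, 0, 0]}}

```text
clock: 20.0
eef_pos: [0.6827, -0.1493, 0.2721]
tcp_rot: [-2.883, -1.245, 0.003]
contact_force: [-0.2, 0.6, 0.4]
gripper_width: 0.0043
grip_force: 0.0
```

Run:
```python
from h import *
o=manip.get_obs();print(stand(o["eef_pos"]),o["clock"],o["contact_force"].round(1))
z0=stand(o["eef_pos"])
for q in [1.05,.9,.75,.6,.45,.3,.15,.05,0]:
    t=q-.349;print(q,np.round([10+95*np.cos(t)+z0[0],z0[2]-(210+95*np.sin(t))],1))
```

```text
[-78.   57.9 272.1] 20.0 [-0.2  0.6  0.4]
1.05 [4.6 0.8]
0.9 [12.9 12.4]
0.75 [19.5 25. ]
0.6 [24.  38.5]
0.45 [26.5 52.5]
0.3 [26.9 66.8]
0.15 [25.1 80.9]
0.05 [22.8 90.1]
0 [21.3 94.6]
```

Request:
{"op": "apply_moves", "data": {"claw": [0.95, 0.95, 0.95, 0.95, 0.95], "slide": [[5, 0, 1], [9, 0, 7], [13, 0, 13], [17, 0, 19], [20, 0, 26]], "twist": [0, 0, 0, 0, 0]}}

```text
clock: 20.5
eef_pos: [0.6975, -0.1351, 0.2485]
tcp_rot: [2.884, 1.244, 0.004]
contact_force: [2.6, 4.3, 5.3]
gripper_width: 0.0044
grip_force: 2.7
```

Request:
{"op": "apply_moves", "data": {"claw": [0.95, 0.95, 0.95, 0.95, 0.95], "slide": [[3, 0, 8], [5, 0, 16], [6.5, 0, 24], [7, 0, 32], [7, 0, 40]], "twist": [0, 0, 0, 0, 0]}}

```text
clock: 21.0
eef_pos: [0.7009, -0.1312, 0.2073]
tcp_rot: [-2.885, -1.243, 0.0]
contact_force: [0.9, 1.3, 3.5]
gripper_width: 0.0047
grip_force: 1.4
```

Request:
{"op": "apply_moves", "data": {"claw": [0.95, 0.95, 0.95, 0.95, 0.95], "slide": [[-1, 0, 7], [-2, 0, 14], [-3, 0, 20], [-4, 0, 24], [-5, 0, 26]], "twist": [0, 0, 0, 0, 0]}}

```text
clock: 21.5
eef_pos: [0.6974, -0.1349, 0.1817]
tcp_rot: [-2.885, -1.243, 0.0]
contact_force: [0.9, 2.3, 3.1]
gripper_width: 0.0044
grip_force: 1.5
```

Run:
```python
from h import *
o=manip.get_obs();print(stand(o["eef_pos"]),o["clock"],o["contact_force"].round(1))
toolpose()
```

```text
[-98.5  58.7 181.7] 21.5 [0.9 2.3 3.1]
scene ((-43.74798583984375, 1.4705791473388672), (94.93838500976562, 26.361900329589844), 1.2971699237823486) 182 x [-90.9   0.3] z 0.0951
 yellow 5 [-5.8 -4.4] [-6.6 -6. ] [-3.  -2.5] 0.0969
 red 18 [-108.   60.  174.]
```

Good: pressing gently to the stop.

Request:
{"op": "apply_moves", "data": {"claw": [0.95, 0.95, 0.95, 0.95, 0.95], "slide": [[0, 0, 1], [0, 0, 2], [0, 0, 3], [0, 0, 4], [0, 0, 4]], "twist": [0, 0, 0, 0, 0]}}

```text
clock: 22.1
eef_pos: [0.6974, -0.135, 0.178]
tcp_rot: [2.885, 1.243, -0.0]
contact_force: [-2.7, -1.9, 3.1]
gripper_width: 0.0045
grip_force: 1.8
```

Request:
{"op": "apply_moves", "data": {"claw": [0.95, 0.95, 0.95], "slide": [[0, 0, 0.7], [0, 0, 1.4], [0, 0, 2]], "twist": [0, 0, 0]}}

```text
clock: 22.4
eef_pos: [0.6976, -0.135, 0.1764]
tcp_rot: [2.885, 1.243, 0.0]
contact_force: [-5.7, -2.9, 11.0]
gripper_width: 0.0045
grip_force: 5.7
```

It is at the stop, with the force up to 11 N. Lifting off, away, and checking.

Request:
{"op": "apply_moves", "data": {"claw": [0.95, 0.95, 0.95, 0.95, 0.95], "slide": [[0, 0, -5], [5, 0, -40], [40, 0, -70], [80, 0, -90], [125, 0, -100]], "twist": [0, 0, 0, 0, 0]}}

```text
clock: 22.9
eef_pos: [0.7848, -0.0433, 0.2792]
tcp_rot: [2.884, 1.241, 0.005]
contact_force: [0.6, -0.5, -0.0]
gripper_width: 0.0046
grip_force: 0.0
```

Request:
{"op": "apply_moves", "data": {"claw": [0.95, 0.95, 0.95, 0.95, 0.95], "slide": [[30, -40, 0], [50, -85, 0], [50, -130, 0], [50, -130, 0], [50, -130, 0]], "twist": [0, 0, 0, 0, 0]}}

```text
clock: 23.4
eef_pos: [0.723, 0.0827, 0.2765]
tcp_rot: [2.884, 1.246, 0.001]
contact_force: [-0.1, -0.6, 0.2]
gripper_width: 0.0044
grip_force: 0.0
```

Run:
```python
from h import *
o=manip.get_obs();print(stand(o["eef_pos"]),o["clock"],o["contact_force"].round(1))
toolpose()
```

```text
[-274.   -72.6  276.5] 23.4 [-0.1 -0.6  0.2]
scene ((-41.98523712158203, 0.8826265335083008), (26.85257911682129, 99.7344970703125), 89.32197570800781) 210 x [-91.3   4.9] z 0.0954
 yellow 25 [-4.6  2.9] [-12.   -6.6] [ 5.  11.4] 0.0998
 red 36 [-103.8   60.3  171.9]
top ((-65.12895965576172, 0.5725946426391602), (25.41325569152832, 47.655982971191406), 88.49247741699219) 185 x [-88.5 -41.3] z 0.0946
 red 8 [-101.2   59.1  176.5]
```

View pics/tp.png

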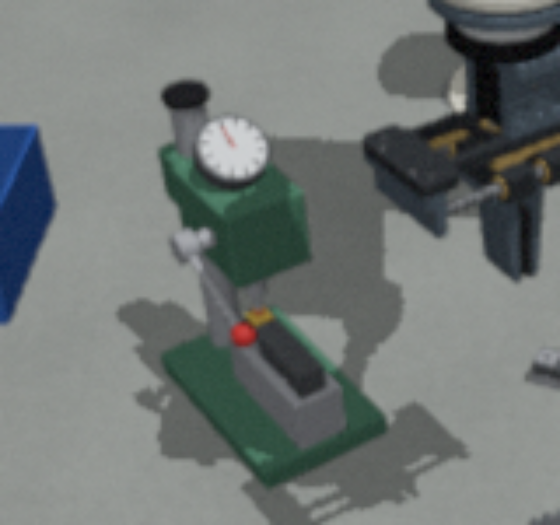

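The lever is down with the knob at px (243,334). The foot rests on the yellow insert at px (258,316), and the gripper is clear. Handing in.

```bash
python3 -c "
from rig import manip
print(manip.job_done())"
```

```text
the job is handed in; nothing more can be done
None
```

I handed the job in: the tool lies flat and straight on the anvil with its insert about 2–4 mm from the foot axis by camera. The lever is fully down with the foot on the insert, and the gripper is clear. The hand-in gave no verdict, and I didn't measure how far the plunger is pushed up.

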